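# Step the aperture turret of a densitometer round and take the reading

## Task

On the small white densitometer, push the turret round by its protruding ears, step by step, until the widest of its five openings sits in the light path, right under the reading head; only then press the reading head gently all the way down onto the slide and finish while still holding it down. Only touch and push with the fingertips: do not shift or lift the instrument, and leave the things standing round it alone.

Things in the scene. Friction and masses are not known exactly. Their poses are not given: they have to be found in the camera images.
- densitometer: Bench densitometer, 2.6 kg, loose on rubber feet, plain white and grey, 272 mm long (its x), 170 wide, 104 high. Origin on the bench under the turret axis; its x points from the round front nose (operator's side) back to the housing, y to its left, z up. Nose: radius 60 mm round the turret axis, top at z 30. Housing: x 86 to 208 mm, 56 mm high.
- turret_axis (a point): Turret's centre on its disc's top, z 41 mm. Steel disc, radius 56, z 34 to 41, vertical axis; hub radius 12 up to z 48. Five black ears stand out radially 72 deg apart, one straight outside each opening: 9 mm wide, radius 52 to 84, z 34 to 48, nothing under them outside the nose. In the front half they are free from above; a fingertip fits between two ears, about 70 mm from the axis.
- widest_opening (a point): Centre of the turret's widest opening, on the disc's top, 38 mm from the axis. Openings look like black round holes with a steel rim; counter-clockwise seen from above they are 22 (this one, five small dots beside it), 17, 12.5, 8.5 and 5 mm (one dot) in diameter. At the start it lies in the front part or at a side, clear of the light table.
- turret (a joint): Turn of the turret, rad, counter-clockwise positive from above, endless. At 0 or 2*pi the widest opening is in the light path; stations lie 2*pi/5 apart. Friction of 0.04 N m holds it where it is left; at each station a spring ball clicks in, drawing it true from within about 6 degrees; leaving takes about 3 N at an ear. It may start between clicks.
- reading_spot (a point): Point of the light path on the top of a glass slide (fixed under two clips), 38 mm behind the turret axis along the instrument's x, 58 mm above the bench, straight under the reading head. The slide lies on the grey light table, x 21 to 91, y -75 to 75, z 50 to 56 mm in the instrument's frame; it covers the rear of the turret and the ears pass freely beneath it.
- read_arm: Grey reading arm, 28 mm wide, top at 97 mm, hinged at the instrument's rear (origin on the hinge, 170 mm behind the turret axis, 88 mm high), reaching forward to the reading head, a cylinder of radius 19 mm. A spring holds it up; pressing the head takes about 3 N to start and 6 N at the bottom, after 13 mm, where it meets a firm stop. Let go, it rises again.
- read_pad (a point): Centre of the top of the round black thumb pad (radius 16 mm) on the reading head, 103 mm above the bench when up, 90 mm when fully down; press here, straight down.
- read_nose (a point): Centre of the tip under the reading head: 14 mm above the slide when up, under 1 mm when fully down.
- vial_4: White plastic jar with a blue screw cap, 52 mm wide, 85 mm high, standing; bystander. Origin at its underside.
- tube_a: Lying screw-cap tube, 21 x 110 mm; bystander.
- forceps: Lying steel forceps, 10 x 124 mm, 15 mm high; bystander.
- marker_black: Lying white marker with black cap, 14 x 132 mm; bystander.
- tip_box: Blue-green pipette tip box, 71 x 118 x 58 mm; bystander.
- timer: White bench timer with three keys, 62 x 62 x 18 mm; bystander, lying on the bench.
- note_pad: Yellow block of notes, 77 x 77 x 18 mm; bystander.

How it is judged:
On the way:
1. the widest opening is in the light path while the reading head is still up (horizontal distance between widest_opening and reading_spot below 0.003 m and z of read_nose in the frame of reading_spot above 0.01 m), for 0.3 s.
At the end, for the whole second after the job is handed in: The widest opening is within 3 mm of the light path (horizontally), the fingers hold the reading head down with its tip within 3 mm of the slide, and the instrument stands within 15 mm of where it was (horizontal distance between widest_opening and reading_spot below 0.003 m and z of read_nose in the frame of reading_spot below 0.003 m and contact force between the fingers and read_arm above 1 N and distance of densitometer from where it was at the start of the episode below 0.015 m); the arm keeps its last pose, push and grip.
It fails at once if the reading head is pressed while the widest opening is not in the light path (z of read_nose in the frame of reading_spot below 0.006 m and horizontal distance between widest_opening and reading_spot above 0.005 m).
It fails at once if the reading arm is pressed with more than 40 N (contact force between anything else and read_arm above 40 N).
It fails at once if the instrument is shifted by more than 15 mm or tipped (distance of densitometer from where it was at the start of the episode above 0.015 m or angle between densitometer's own z axis and vertical above 0.06 rad).
It fails at once if something standing round the instrument is moved by more than 15 mm (distance of any of vial_4, tube_a, forceps, marker_black, tip_box, timer, note_pad from where it was at the start of the episode above 0.015 m).
It also fails if it takes over 48 s, if anything falls off the work surface, if the arm or the gripper's body presses on something with over 40 N, if the wrist force passes 120 N, or if a joint passes its speed limit or range.

## Robot

A 6-joint arm with a two-finger parallel gripper is mounted at the origin on a cart in front of the work surface, level with it; the furniture and walls round the work are solid. World frame = base frame: x ahead of the robot, y to its left, z up, the work surface at z = 0. Lengths are in m, angles in rad, forces in N, time in s.
With the tool pointing down it reaches from about 0.375 to 0.9 m from the base axis. Payload 3.1 kg.
Tool frame: the origin (TCP) lies where the fingers leave the gripper's body, on its centre line; the fingertips stand 73 mm ahead of it and the grasp point (between the pads) lies 54 mm ahead of it; z points along the fingers, y is the line along which they close (so a half turn about z gives the same grasp; the last joint's range is limited). The gripper opens to 85 mm and grips with 20 to 120 N. Pads are 22 mm wide; open, the fingers measure 114 mm over their backs; the gripper's body (76 mm by 85 mm) begins 54 mm behind the grasp point. The pads swing forward as they close: fully open they stand 13 mm farther back than shut.
Start: joints at [0.954, 0.527, 1.433, -0, 1.181, -0.178], TCP at [0.265, 0.566, 0.304] pointing down, gripper open.
Joint ranges: [-3.08, 3.08], [-0.75, 2.2], [0.22, 2.44], [-1.43, 4.57], [0, 2.65], [-2.85, 2.85]. Speed limits (rad/s): [2.79, 2.79, 3.14, 3.14, 3.14, 3.14].

## Interface

Orientations are given as a unit quaternion [x, y, z, w].
In Python, from station import manip gives the robot as it stands.
- The arm moves only by the shell command python3 -m crank 'ROWS' [FORCE]. ROWS is JSON, a list of rows, each an object with "dp": the shift along the tool's x, y, z normalised to -1 to 1, where 1 is 50 cm, a list of three; "delta_rot": the turn, a rotation vector about the tool's x, y, z normalised to -1 to 1, where 1 is 2 pi rad, a list of three; "fingers": the opening, from -1 (shut) to 1 (fully open). A call has 1 to 12 rows; each row shifts and turns the commanded pose from where the row before left it, along the tool's axes as they then stand; what a row does not reach is not made up. A row lasts 1/12 s, in which the tool goes at most 41.7 mm and 7.16 degrees, less where a joint would pass 70% of its speed; a pose out of reach is approached as far as the arm can. A call with a number of a shift or a turn outside -1 to 1 is refused whole. A call with a gripper value outside its range is refused whole. The fingers move at their own pace and stop on an object; FORCE is the grip in N (left out, the last holds). Time passes only in rows, so rows that do not move let the fingers close. It gives the time, the measured TCP pose, the force, the opening and the grip force at its end, in the units of the state.
- manip.sense(): the state, without advancing time (a new reading comes with each control period).
- manip.snapshot(name): name is "scene" or "top" or "wrist"; returns (picture, depth): 420x560x3 uint8, red, green, blue; 420x560 float32, m along the optical axis (not along the pixel's ray), 0 where there is no reading.
- manip.camera_model(name): a dict with "fx", "fy", "cx", "cy" (pixels), "k1" (the pictures are not rectified: a ray, as slopes to the right and down, at radius r is drawn at 1 + k1 r^2 times it, then the intrinsics apply), "origin" and "attitude" of the camera in the world. Camera axes: x right, y up, looking along -z (the intrinsics and any distortion apply to the point x, -y, -z); pixel columns grow to the right and rows downward; lengths in m; the calibration is good to about 2 mm. A picture is of the moment at which its call begins: read the wrist's pose just before it. camera_model takes no time and is no camera call; for the wrist camera it gives the pose at the moment of the call.
- manip.sign_off(): hands the job in; it is judged then, once.
The state is a dict: "t": time; "q": joint angles; "qd": joint speeds; "tau": joint torques, N m; "tcp_pos": TCP position; "tool_rot": TCP orientation; "force": force on the tool from outside, world axes, zero at the start; "ft_torque": the same for the moment, N m; "finger_gap": opening from 0.0 (shut) to 1.0 (fully open); "gripper_force": force on a finger pad.
Only numpy, scipy, OpenCV 4.12 (cv2) and the standard library are available. Lean on these libraries where they do the work, as an engineer would, in place of code of your own. Each camera call takes 0.05 s, during which the arm holds its last target. There are 200 camera calls.

## Working session

There is one attempt and no reset: what is moved stays moved. The work goes in short steps, Python scripts to look and compute and a shell command to move; the robot and the scene stay as the last step left them, time stands still between calls to the robot, and variables do not carry over. Pictures are saved under pics/ and viewed, at most 10 in all, crops included, and the job is handed in when it is done.

```bash
mkdir -p pics
cat > h.py <<'E'
from station import manip
import numpy as np, cv2
from scipy.spatial.transform import Rotation as R
def cam(n):
    m=manip.camera_model(n); p,d=manip.snapshot(n); return m,p,d
def rot(m):
    a=np.array(m["attitude"],float)
    return a if a.shape==(3,3) else R.from_quat(a).as_matrix()
def world(m,d,u,v,z=None):
    """pixel -> world, by depth or on plane z"""
    K=np.array([[m["fx"],0,m["cx"]],[0,m["fy"],m["cy"]],[0,0,1.]])
    s=cv2.undistortPoints(np.array([[[u,v]]],float),K,np.array([m["k1"],0,0,0,0.]))[0,0]
    r=rot(m)@np.array([s[0],-s[1],-1]); o=np.array(m["origin"])
    t=d[int(round(v)),int(round(u))] if z is None else (z-o[2])/r[2]
    return o+t*r
def pix(m,P):
    c=rot(m).T@(np.array(P)-m["origin"]); x,y=c[0]/-c[2],-c[1]/-c[2]; f=1+m["k1"]*(x*x+y*y)
    return np.array([m["cx"]+m["fx"]*x*f,m["cy"]+m["fy"]*y*f])
E
python3 - <<'E'
from h import *
a=[]
for n in("top","scene"):
    m,p,d=cam(n); np.savez(n,d=d); cv2.imwrite(f"pics/{n}.png",p[...,::-1]); print(m)
print(manip.sense())
E
```

```text
{'fx': 526.8184334197165, 'fy': 526.8184334197165, 'cx': 268.5656531954838, 'cy': 208.78975675221616, 'k1': 0.037485996506612156, 'origin': array([0.38820081, 0.13516277, 1.35558648]), 'attitude': array([ 0.03829729, -0.02880537, -0.7052004 ,  0.70738672])}
{'fx': 387.0409481289714, 'fy': 387.0409481289714, 'cx': 275.426171942571, 'cy': 208.59561042415135, 'k1': -0.012693101241981421, 'origin': array([-0.03700829, -0.43686545,  0.5820789 ]), 'attitude': array([ 0.45946839, -0.18191365, -0.32709834,  0.80548302])}
{'t': 0.1, 'q': array([ 9.53451345e-01,  5.28379547e-01,  1.43377376e+00, -4.65499016e-06,
        1.18141597e+00, -1.78511814e-01]), 'qd': array([ 1.85280237e-03,  5.64040111e-05, -2.44064213e-03,  2.11365694e-03,
       -1.92299118e-05,  8.68343831e-04]), 'tau': array([ 2.00364498e-04, -4.43301129e+01, -1.78586447e+01, -1.66582836e-04,
        3.88930348e-03,  1.02311866e-06]), 'tcp_pos': array([0.26523528, 0.5653695 , 0.30302757]), 'tool_rot': array([ 2.17659261e-01,  9.76024318e-01, -9.11924068e-04, -3.80995597e-04]), 'force': array([-0.7897547 , -0.52454002, -0.07200764]), 'ft_torque': array([-0.01806609,  0.00551568, -0.01189815]), 'gripper_force': 0.0, 'finger_gap': 1.0006481883769007}
```

View pics/top.png

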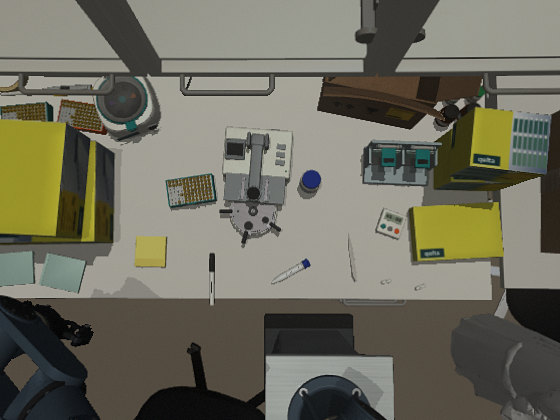

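View pics/scene.png

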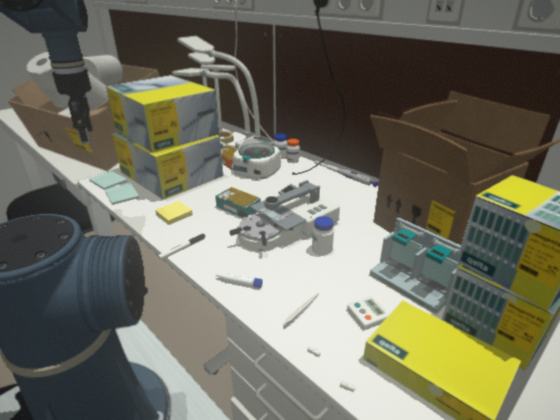

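The top view shows the densitometer with its turret near pixel (252,218), the pad at (253,193) and the nose towards the robot. The blue-capped jar is at (310,180), right of the instrument, and the tip box is at (190,190), left of it. The marker and the tube lie in front.

Run:
```python
from h import *
m=manip.camera_model("top"); d=np.load("top.npz")["d"]; p=cv2.imread("pics/top.png")
for n,u,v,z in[("hub",252.5,219,.048),("pad",253,193,.103),("jar",311,180,.085),("tipbox r",215,190,.058),("armrear",257,140,.095),("tube",290,271,.02),("marker",211,278,.01),("forceps",352,258,.01),("timer",390,223,.018)]:
    print(n,world(m,d,u,v,z).round(3),world(m,d,u,v).round(3))
c=p[115:260,160:330]; cv2.imwrite("pics/topc.png",cv2.resize(c,None,fx=4.0,fy=4.0,interpolation=cv2.INTER_CUBIC))
```

```text
hub [0.487 0.193 0.048] [0.488 0.193 0.041]
pad [0.545 0.19  0.103] [0.545 0.19  0.104]
jar [0.58  0.05  0.085] [0.58  0.049 0.083]
tipbox r [0.558 0.286 0.058] [0.566 0.293 0.001]
armrear [0.676 0.181 0.095] [0.675 0.181 0.101]
tube [0.358 0.099 0.02 ] [0.358 0.099 0.018]
marker [0.34  0.299 0.01 ] [0.34  0.298 0.014]
forceps [ 0.392 -0.058  0.01 ] [ 0.392 -0.058  0.011]
timer [ 0.48  -0.154  0.018] [ 0.48  -0.154  0.018]
```

View pics/topc.png

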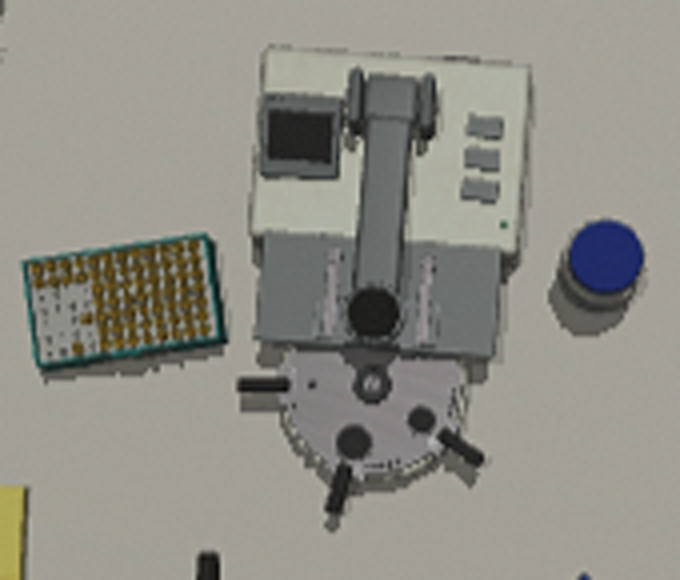

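The crop shows the hub at (372,385), the pad at (374,313) and the arm's rear at (388,95). The widest opening is at (354,442), with its ear at (338,490). The 17 mm opening is at (422,419), with its ear at (462,447), and the 5 mm one is at (312,384). Going clockwise, about 2.25 stations remain.

Run:
```python
from h import *
m=manip.camera_model("top")
f=lambda u,v,z:world(m,None,160+(u+.5)/4-.5,115+(v+.5)/4-.5,z)[:2]
h=f(372,385,.048);p=f(374,313,.103);r=f(389,95,.097)
print(h.round(4),p.round(4),np.linalg.norm(p-h))
a=lambda v:np.degrees(np.arctan2(v[1],v[0]))
print("axis",a(r-p),a(p-h),a(f(531,67,.056)-f(520,250,.056)),a(f(266,47,.056)-f(252,232,.056)))
for n,u,v,z in[("O22",354,442,.041),("O17",422,419,.041),("O5",312,384,.041),("ear22",333,515,.048),("ear17",478,459,.048),("ear5",240,384,.048)]:
    w=f(u,v,z)-h; print(n,np.linalg.norm(w).round(4),a(w).round(1)%360)
```

```text
[0.5074 0.1927] [0.5457 0.1894] 0.03844699026129463
axis -3.4177888410598873 -4.975357950656698 -3.390256199321143 -3.6423048962639415
O22 0.0369 162.1
O17 0.0373 236.5
O5 0.038 88.2
ear22 0.0843 163.7
ear17 0.0806 235.2
ear5 0.0824 89.7
```

```bash
python3 -m crank '[{"dp":[0,0,0],"delta_rot":[0,0,0.0184],"fingers":-1},{"dp":[0,0,0],"delta_rot":[0,0,0.0184],"fingers":-1},{"dp":[0,0,0],"delta_rot":[0,0,0.0184],"fingers":-1},{"dp":[0,0,0],"delta_rot":[0,0,0.0184],"fingers":-1},{"dp":[0,0,0],"delta_rot":[0,0,0.0184],"fingers":-1},{"dp":[0,0,0],"delta_rot":[0,0,0.0184],"fingers":-1},{"dp":[0,0,0],"delta_rot":[0,0,0.0184],"fingers":-1},{"dp":[0,0,0],"delta_rot":[0,0,0.0184],"fingers":-1},{"dp":[0,0,0],"delta_rot":[0,0,0.0184],"fingers":-1},{"dp":[0,0,0],"delta_rot":[0,0,0.0184],"fingers":-1},{"dp":[0,0,0],"delta_rot":[0,0,0.0184],"fingers":-1}]' 20
cat >> h.py <<'E'
def go(x,y,z):
    s=manip.sense(); r=R.from_quat(s["tool_rot"]); M=r.as_matrix()
    print("t",s["t"],"tcp",s["tcp_pos"].round(4),"yaw_y",np.degrees(np.arctan2(M[1,1],M[0,1])).round(2),"q6",s["q"][5].round(2),"F",s["force"].round(1),"gap",round(s["finger_gap"],3))
    print("tilt rotvec z.xy",M[:2,2].round(4)," need dp",(r.inv().apply(np.array([x,y,z])-s["tcp_pos"])/.5).round(4))
E
python3 -c "
from h import *
go(.4971,.1194,.25)"
```

```text
t: 1.02
tcp_pos: [0.2653, 0.5655, 0.3033]
tool_rot: [0.757, 0.654, -0.001, 0.0]
force: [0.4, -1.0, 0.3]
finger_gap: 0.002
gripper_force: 0.0
t 1.0167 tcp [0.2653 0.5655 0.3033] yaw_y -8.33 q6 1.1 F [ 0.4 -1.   0.3] gap 0.002
tilt rotvec z.xy [-0.0008 -0.0011]  need dp [-0.8155  0.5881  0.1072]
```

```bash
python3 -m crank '[{"dp":[-0.058,0.042,0.0],"delta_rot":[0,0,0],"fingers":-1},{"dp":[-0.058,0.042,0.0],"delta_rot":[0,0,0],"fingers":-1},{"dp":[-0.058,0.042,0.0],"delta_rot":[0,0,0],"fingers":-1},{"dp":[-0.058,0.042,0.0],"delta_rot":[0,0,0],"fingers":-1},{"dp":[-0.058,0.042,0.0],"delta_rot":[0,0,0],"fingers":-1},{"dp":[-0.058,0.042,0.0],"delta_rot":[0,0,0],"fingers":-1},{"dp":[-0.058,0.042,0.01],"delta_rot":[0,0,0],"fingers":-1},{"dp":[-0.058,0.042,0.01],"delta_rot":[0,0,0],"fingers":-1},{"dp":[-0.058,0.042,0.02],"delta_rot":[0,0,0],"fingers":-1},{"dp":[-0.058,0.042,0.02],"delta_rot":[0,0,0],"fingers":-1},{"dp":[-0.058,0.042,0.02],"delta_rot":[0,0,0],"fingers":-1},{"dp":[-0.058,0.042,0.02],"delta_rot":[0,0,0],"fingers":-1}]'
python3 -c "
from h import *
go(.4971,.1194,.2)"
```

```text
t: 2.02
tcp_pos: [0.4669, 0.1844, 0.2533]
tool_rot: [0.755, 0.656, -0.0, -0.0]
force: [0.6, -0.3, 0.4]
finger_gap: -0.002
gripper_force: 0.0
t 2.0167 tcp [0.4669 0.1844 0.2533] yaw_y -8.0 q6 0.29 F [ 0.6 -0.3  0.4] gap -0.002
tilt rotvec z.xy [-0.0003 -0.    ]  need dp [-0.1204  0.078   0.1067]
```

```bash
python3 -m crank '[{"dp":[-0.06,0.039,0.0],"delta_rot":[0,0,0],"fingers":-1},{"dp":[-0.06,0.039,0.04],"delta_rot":[0,0,0],"fingers":-1},{"dp":[0,0,0.06],"delta_rot":[0,0,0],"fingers":-1},{"dp":[0,0,0],"delta_rot":[0,0,0],"fingers":-1},{"dp":[0,0,0],"delta_rot":[0,0,0],"fingers":-1}]'
python3 - <<'E'
from h import *
m,p,d=cam("wrist"); cv2.imwrite("pics/w1.png",p[...,::-1]); np.savez("w1",d=d,o=m["origin"],a=m["attitude"])
go(.4971,.1194,.111); print(m["origin"],rot(m).round(2))
s=manip.sense();print("tip pix",pix(m,s["tcp_pos"]-[0,0,.073]))
for n,P in [("hub",(.5074,.1927,.048)),("pad",(.5453,.1904,.103))]:print(n,pix(m,P))
E
```

```text
t: 2.43
tcp_pos: [0.4954, 0.1209, 0.2026]
tool_rot: [0.755, 0.656, -0.002, -0.002]
force: [0.5, 0.8, 1.4]
finger_gap: -0.0
gripper_force: 0.0
t 2.4833 tcp [0.4961 0.1216 0.2038] yaw_y -7.99 q6 0.16 F [ 0.6  0.5 -0.2] gap -0.002
tilt rotvec z.xy [-0.0024  0.0002]  need dp [-0.0041  0.0031  0.1856]
[0.50707393 0.20294031 0.27218237] [[ 0.99  0.13  0.05]
 [-0.14  0.94  0.32]
 [-0.01 -0.32  0.95]]
tip pix [282.24663738 270.70576114]
hub [284.00648839 126.20799597]
pad [353.48041366 125.12600515]
```

View pics/w1.png

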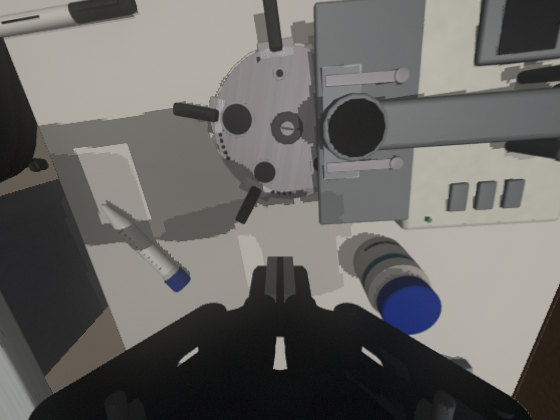

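The wrist view confirms the fingertip at about (280,260), between ears in the free gap. The hub is at (287,127), within about 2 mm of the prediction. The widest opening is at (237,119), with its dots. Next I descend and sweep clockwise.

```bash
python3 -m crank '[{"dp":[-0.004,0.003,0.06],"delta_rot":[0,0,0],"fingers":-1},{"dp":[0,0,0.06],"delta_rot":[0,0,0],"fingers":-1},{"dp":[0,0,0.04],"delta_rot":[0,0,0],"fingers":-1},{"dp":[0,0,0.025],"delta_rot":[0,0,0],"fingers":-1},{"dp":[0,0,0],"delta_rot":[0,0,0],"fingers":-1},{"dp":[0.0002,-0.00775,0],"delta_rot":[0,0,0.00833],"fingers":-1},{"dp":[0.0002,-0.00775,0],"delta_rot":[0,0,0.00833],"fingers":-1},{"dp":[0.0002,-0.00775,0],"delta_rot":[0,0,0.00833],"fingers":-1},{"dp":[0.0002,-0.00775,0],"delta_rot":[0,0,0.00833],"fingers":-1},{"dp":[0.0002,-0.00775,0],"delta_rot":[0,0,0.00833],"fingers":-1},{"dp":[0.0002,-0.00775,0],"delta_rot":[0,0,0.00833],"fingers":-1},{"dp":[0,0,0],"delta_rot":[0,0,0],"fingers":-1}]'
cat >> h.py <<'E'
C=np.array([.5074,.1927])
def pol():
    s=manip.sense(); w=s["tcp_pos"][:2]-C; print("r",np.hypot(*w).round(4),"th",(np.degrees(np.arctan2(w[1],w[0]))%360).round(1)); return s
E
python3 -c "
from h import *
pol();go(.4971,.1194,.111)"
```

```text
t: 3.48
tcp_pos: [0.4773, 0.1271, 0.114]
tool_rot: [0.848, 0.53, 0.003, 0.001]
force: [0.9, 1.4, 5.1]
finger_gap: -0.002
gripper_force: 3.4
r 0.0722 th 245.4
t 3.4833 tcp [0.4773 0.1271 0.114 ] yaw_y -25.94 q6 0.49 F [0.9 1.4 5.1] gap -0.002
tilt rotvec z.xy [0.0061 0.0004]  need dp [0.0035 0.0423 0.0063]
```

Run:
```python
from h import *
m,p,d=cam("wrist"); cv2.imwrite("pics/w2.png",p[...,::-1]); 
pol();go(.4971,.1194,.111)
print("hub",pix(m,(.5074,.1927,.048)))
```

```text
r 0.0722 th 245.4
t 3.5333 tcp [0.4774 0.127  0.1139] yaw_y -25.87 q6 0.48 F [-0.1  2.6  7.5] gap 0.005
tilt rotvec z.xy [0.0056 0.0007]  need dp [0.0035 0.0421 0.006 ]
hub [276.23862491 136.94906498]
```

View pics/w2.png

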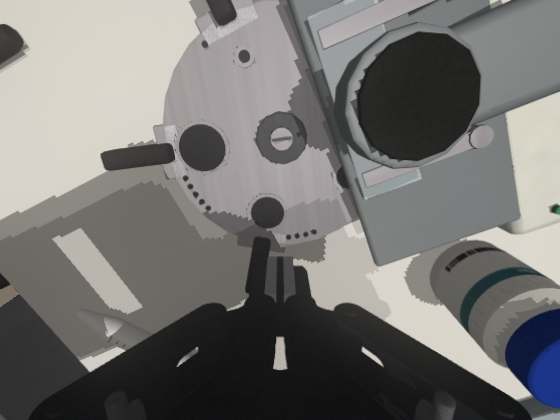

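Run:
```python
from h import *
m,p,d=cam("wrist"); s=pol()
for v in range(234,300,6):
    print(v,[(world(m,d,u,v)*1000).round(0).astype(int).tolist() for u in (252,262,274,286,300)])
```

```text
r 0.0723 th 245.4
234 [[474, 153, 41], [479, 151, 41], [484, 148, 40], [490, 145, 39], [496, 142, 40]]
240 [[472, 150, 41], [478, 150, 45], [483, 145, 41], [488, 142, 40], [495, 139, 42]]
246 [[472, 149, 45], [477, 148, 48], [481, 142, 40], [479, 121, -1], [488, 117, 0]]
252 [[471, 146, 46], [476, 144, 48], [470, 121, 0], [478, 117, 0], [486, 113, 0]]
258 [[469, 144, 47], [474, 141, 47], [479, 138, 46], [485, 136, 47], [484, 108, 0]]
264 [[468, 141, 48], [473, 138, 48], [480, 138, 54], [485, 136, 53], [482, 105, 0]]
270 [[466, 137, 47], [472, 138, 53], [480, 138, 59], [485, 136, 59], [490, 129, 53]]
276 [[468, 140, 58], [472, 137, 57], [480, 138, 64], [485, 136, 65], [489, 129, 57]]
282 [[469, 139, 64], [473, 137, 63], [480, 139, 71], [485, 136, 70], [489, 130, 64]]
288 [[469, 139, 69], [473, 137, 68], [480, 138, 75], [485, 136, 75], [489, 129, 68]]
294 [[469, 139, 73], [476, 142, 81], [480, 138, 78], [484, 136, 78], [490, 134, 80]]
```

The fingertip is resting on top of the ear: its lower edge is at z≈47 mm. I lift, back off 16° and go lower.

```bash
python3 -m crank '[{"dp":[0,0,-0.03],"delta_rot":[0,0,0],"fingers":-1},{"dp":[0.00036,0.01032,0],"delta_rot":[0,0,-0.01111],"fingers":-1},{"dp":[0.00036,0.01032,0],"delta_rot":[0,0,-0.01111],"fingers":-1},{"dp":[0.00036,0.01032,0],"delta_rot":[0,0,-0.01111],"fingers":-1},{"dp":[0.00036,0.01032,0],"delta_rot":[0,0,-0.01111],"fingers":-1},{"dp":[-0.004,0,0],"delta_rot":[0,0,0],"fingers":-1},{"dp":[0,0,0.026],"delta_rot":[0,0,0],"fingers":-1},{"dp":[0,0,0.02],"delta_rot":[0,0,0],"fingers":-1},{"dp":[0,0,0],"delta_rot":[0,0,0],"fingers":-1}]'
python3 - <<'E'
from h import *
s=pol();go(.4971,.1194,.103)
E
```

```text
t: 4.33
tcp_pos: [0.4939, 0.1176, 0.1023]
tool_rot: [0.766, 0.643, -0.001, -0.001]
force: [0.6, -0.1, -0.3]
finger_gap: -0.0
gripper_force: 0.0
r 0.0763 th 259.8
t 4.3333 tcp [0.4939 0.1176 0.1023] yaw_y -10.01 q6 0.19 F [ 0.6 -0.1 -0.3] gap -0.0
tilt rotvec z.xy [-0.0034 -0.    ]  need dp [ 0.0046  0.0057 -0.0014]
```

```bash
python3 -m crank '[{"dp":[0.0002,-0.0079,0],"delta_rot":[0,0,0.00833],"fingers":-1},{"dp":[0.0002,-0.0079,0],"delta_rot":[0,0,0.00833],"fingers":-1},{"dp":[0.0002,-0.0079,0],"delta_rot":[0,0,0.00833],"fingers":-1},{"dp":[0.0002,-0.0079,0],"delta_rot":[0,0,0.00833],"fingers":-1},{"dp":[0.0002,-0.0079,0],"delta_rot":[0,0,0.00833],"fingers":-1},{"dp":[0.0002,-0.0079,0],"delta_rot":[0,0,0.00833],"fingers":-1},{"dp":[0.0002,-0.0079,0],"delta_rot":[0,0,0.00833],"fingers":-1},{"dp":[0.0002,-0.0079,0],"delta_rot":[0,0,0.00833],"fingers":-1},{"dp":[0.0002,-0.0079,0],"delta_rot":[0,0,0.00833],"fingers":-1},{"dp":[0.0002,-0.0079,0],"delta_rot":[0,0,0.00833],"fingers":-1},{"dp":[0.0002,-0.0079,0],"delta_rot":[0,0,0.00833],"fingers":-1},{"dp":[0.0002,-0.0079,0],"delta_rot":[0,0,0.00833],"fingers":-1}]'
python3 - <<'E'
from h import *
m,p,d=cam("wrist"); cv2.imwrite("pics/w3.png",p[...,::-1]); 
s=pol();go(.4971,.1194,.103); print("hub",pix(m,(.5074,.1927,.048)))
E
```

```text
t: 5.33
tcp_pos: [0.4547, 0.1389, 0.1038]
tool_rot: [0.927, 0.374, 0.001, 0.001]
force: [2.4, -6.3, -0.3]
finger_gap: -0.002
gripper_force: 3.2
r 0.0754 th 225.0
t 5.3833 tcp [0.4541 0.1394 0.1038] yaw_y -46.19 q6 0.87 F [ 0.2 -0.4 -0.4] gap 0.003
tilt rotvec z.xy [ 0.0014 -0.0007]  need dp [0.0344 0.0884 0.0017]
hub [275.11890288 130.58981177]
```

View pics/w3.png

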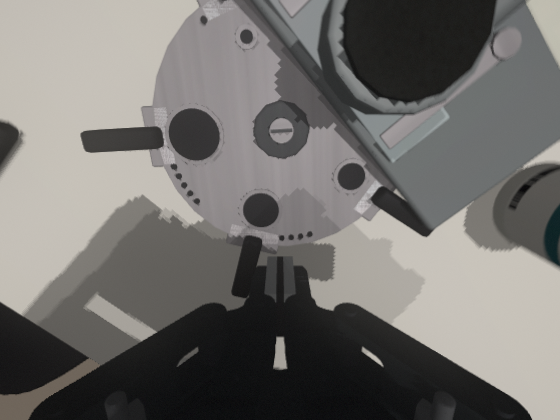

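The ear has moved along with the finger and now sits at about one station. The widest opening is at (193,134). I keep sweeping.

```bash
python3 -m crank '[{"dp":[0.0002,-0.0079,0],"delta_rot":[0,0,0.00833],"fingers":-1},{"dp":[0.0002,-0.0079,0],"delta_rot":[0,0,0.00833],"fingers":-1},{"dp":[0.0002,-0.0079,0],"delta_rot":[0,0,0.00833],"fingers":-1},{"dp":[0.0002,-0.0079,0],"delta_rot":[0,0,0.00833],"fingers":-1},{"dp":[0.0002,-0.0079,0],"delta_rot":[0,0,0.00833],"fingers":-1},{"dp":[0.0002,-0.0079,0],"delta_rot":[0,0,0.00833],"fingers":-1},{"dp":[0.0002,-0.0079,0],"delta_rot":[0,0,0.00833],"fingers":-1},{"dp":[0.0002,-0.0079,0],"delta_rot":[0,0,0.00833],"fingers":-1},{"dp":[0.0002,-0.0079,0],"delta_rot":[0,0,0.00833],"fingers":-1},{"dp":[0.0002,-0.0079,0],"delta_rot":[0,0,0.00833],"fingers":-1},{"dp":[0.0002,-0.0079,0],"delta_rot":[0,0,0.00833],"fingers":-1},{"dp":[0.0002,-0.0079,0],"delta_rot":[0,0,0.00833],"fingers":-1}]'
python3 -c "
from h import *
pol()"
python3 -m crank '[{"dp":[0.0002,-0.0079,0],"delta_rot":[0,0,0.00833],"fingers":-1},{"dp":[0.0002,-0.0079,0],"delta_rot":[0,0,0.00833],"fingers":-1},{"dp":[0.0002,-0.0079,0],"delta_rot":[0,0,0.00833],"fingers":-1},{"dp":[0.0002,-0.0079,0],"delta_rot":[0,0,0.00833],"fingers":-1},{"dp":[0.0002,-0.0079,0],"delta_rot":[0,0,0.00833],"fingers":-1},{"dp":[0.0002,-0.0079,0],"delta_rot":[0,0,0.00833],"fingers":-1},{"dp":[0.0002,-0.0079,0],"delta_rot":[0,0,0.00833],"fingers":-1},{"dp":[0.0002,-0.0079,0],"delta_rot":[0,0,0.00833],"fingers":-1},{"dp":[0.0002,-0.0079,0],"delta_rot":[0,0,0.00833],"fingers":-1},{"dp":[0.0002,-0.0079,0],"delta_rot":[0,0,0.00833],"fingers":-1},{"dp":[0,0,0],"delta_rot":[0,0,0],"fingers":-1}]'
python3 - <<'E'
from h import *
m,p,d=cam("wrist"); cv2.imwrite("pics/w4.png",p[...,::-1]); 
s=pol();go(.4971,.1194,.103); print("hub",pix(m,(.5074,.1927,.048)))
for k in range(5):
  a=np.radians(-3.5+72*k); print(k,pix(m,(*(C+.038*np.array([np.cos(a),np.sin(a)])),.041)).round())
E
```

```text
t: 6.38
tcp_pos: [0.434, 0.1812, 0.1038]
tool_rot: [0.998, 0.069, 0.001, 0.0]
force: [1.4, -2.9, -0.1]
finger_gap: 0.004
gripper_force: 1.2
r 0.0743 th 188.9
t: 7.3
tcp_pos: [0.4382, 0.2205, 0.1037]
tool_rot: [0.982, -0.19, 0.0, -0.0]
force: [0.1, 0.4, -0.7]
finger_gap: 0.0
gripper_force: 0.0
r 0.0747 th 158.3
t 7.35 tcp [0.438  0.2203 0.1036] yaw_y -111.85 q6 2.19 F [-0.   0.9 -0.1] gap -0.001
tilt rotvec z.xy [-0.0001  0.0001]  need dp [0.1849 0.1433 0.0012]
hub [279.44907459 131.48873314]
0 [249.  35.]
1 [192. 131.]
2 [255. 210.]
3 [347. 180.]
4 [354.  73.]
```

View pics/w4.png

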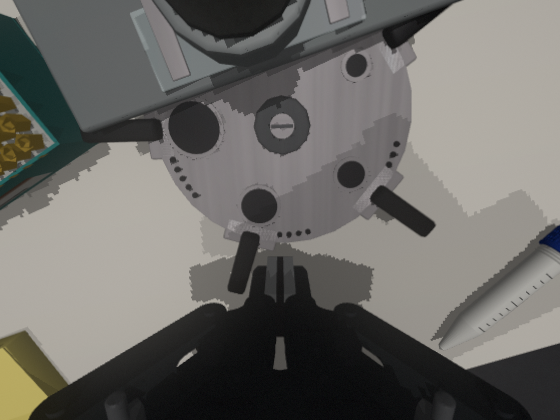

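The turret is clicked at one station before the goal: the openings match the predicted station positions within a few pixels. The widest is at (194,127). I lift over the ear, go back about 90° and descend behind the next ear.

```bash
python3 -m crank '[{"dp":[0,0.004,-0.05],"delta_rot":[0,0,0],"fingers":-1},{"dp":[0.0011,0.018,0],"delta_rot":[0,0,-0.0192],"fingers":-1},{"dp":[0.0011,0.018,0],"delta_rot":[0,0,-0.0192],"fingers":-1},{"dp":[0.0011,0.018,0],"delta_rot":[0,0,-0.0192],"fingers":-1},{"dp":[0.0011,0.018,0],"delta_rot":[0,0,-0.0192],"fingers":-1},{"dp":[0.0011,0.018,0],"delta_rot":[0,0,-0.0192],"fingers":-1},{"dp":[0.0011,0.018,0],"delta_rot":[0,0,-0.0192],"fingers":-1},{"dp":[0.0011,0.018,0],"delta_rot":[0,0,-0.0192],"fingers":-1},{"dp":[0.0011,0.018,0],"delta_rot":[0,0,-0.0192],"fingers":-1},{"dp":[0.0011,0.018,0],"delta_rot":[0,0,-0.0192],"fingers":-1},{"dp":[0.0011,0.018,0],"delta_rot":[0,0,-0.0192],"fingers":-1},{"dp":[0.0011,0.018,0],"delta_rot":[0,0,-0.0192],"fingers":-1}]'
python3 -m crank '[{"dp":[0.0011,0.018,0],"delta_rot":[0,0,-0.0192],"fingers":-1},{"dp":[0.0011,0.018,0],"delta_rot":[0,0,-0.0192],"fingers":-1},{"dp":[0,0,0],"delta_rot":[0,0,0],"fingers":-1},{"dp":[0,0,0],"delta_rot":[0,0,0],"fingers":-1}]'
python3 -c "
from h import *
pol();a=np.radians(247.5);go(*(C+.0755*np.array([np.cos(a),np.sin(a)])),.103)"
```

```text
t: 8.35
tcp_pos: [0.4625, 0.1291, 0.1285]
tool_rot: [0.889, 0.458, -0.001, -0.0]
force: [-0.2, 1.3, 0.5]
finger_gap: 0.0
gripper_force: 0.0
t: 8.68
tcp_pos: [0.4785, 0.1207, 0.1285]
tool_rot: [0.83, 0.557, -0.0, -0.0]
force: [-0.2, 0.4, 0.3]
finger_gap: 0.003
gripper_force: 0.0
r 0.0776 th 248.2
t 8.6833 tcp [0.4785 0.1207 0.1285] yaw_y -22.27 q6 0.41 F [-0.2  0.4  0.3] gap 0.003
tilt rotvec z.xy [-0.0003  0.0001]  need dp [ 0.0041 -0.0018  0.0509]
```

```bash
python3 -m crank '[{"dp":[0.004,0,0.031],"delta_rot":[0,0,0],"fingers":-1},{"dp":[0,0,0.02],"delta_rot":[0,0,0],"fingers":-1},{"dp":[0,0,0],"delta_rot":[0,0,0],"fingers":-1},{"dp":[0.0002,-0.0079,0],"delta_rot":[0,0,0.00833],"fingers":-1},{"dp":[0.0002,-0.0079,0],"delta_rot":[0,0,0.00833],"fingers":-1},{"dp":[0.0002,-0.0079,0],"delta_rot":[0,0,0.00833],"fingers":-1},{"dp":[0.0002,-0.0079,0],"delta_rot":[0,0,0.00833],"fingers":-1},{"dp":[0.0002,-0.0079,0],"delta_rot":[0,0,0.00833],"fingers":-1},{"dp":[0.0002,-0.0079,0],"delta_rot":[0,0,0.00833],"fingers":-1}]'
python3 -c "
from h import *
pol()"
python3 -m crank '[{"dp":[0.0002,-0.0079,0],"delta_rot":[0,0,0.00833],"fingers":-1},{"dp":[0.0002,-0.0079,0],"delta_rot":[0,0,0.00833],"fingers":-1},{"dp":[0.0002,-0.0079,0],"delta_rot":[0,0,0.00833],"fingers":-1},{"dp":[0.0002,-0.0079,0],"delta_rot":[0,0,0.00833],"fingers":-1},{"dp":[0.0002,-0.0079,0],"delta_rot":[0,0,0.00833],"fingers":-1},{"dp":[0.0002,-0.0079,0],"delta_rot":[0,0,0.00833],"fingers":-1},{"dp":[0.0002,-0.0079,0],"delta_rot":[0,0,0.00833],"fingers":-1},{"dp":[0.0002,-0.0079,0],"delta_rot":[0,0,0.00833],"fingers":-1},{"dp":[0.0002,-0.0079,0],"delta_rot":[0,0,0.00833],"fingers":-1},{"dp":[0.0002,-0.0079,0],"delta_rot":[0,0,0.00833],"fingers":-1},{"dp":[0.0002,-0.0079,0],"delta_rot":[0,0,0.00833],"fingers":-1},{"dp":[0.0002,-0.0079,0],"delta_rot":[0,0,0.00833],"fingers":-1}]'
python3 -c "
from h import *
pol()"
python3 -m crank '[{"dp":[0.0002,-0.0079,0],"delta_rot":[0,0,0.00833],"fingers":-1},{"dp":[0.0002,-0.0079,0],"delta_rot":[0,0,0.00833],"fingers":-1},{"dp":[0.0002,-0.0079,0],"delta_rot":[0,0,0.00833],"fingers":-1},{"dp":[0.0002,-0.0079,0],"delta_rot":[0,0,0.00833],"fingers":-1},{"dp":[0.0002,-0.0079,0],"delta_rot":[0,0,0.00833],"fingers":-1},{"dp":[0.0002,-0.0079,0],"delta_rot":[0,0,0.00833],"fingers":-1},{"dp":[0.0002,-0.0079,0],"delta_rot":[0,0,0.00833],"fingers":-1},{"dp":[0.0002,-0.0079,0],"delta_rot":[0,0,0.00833],"fingers":-1},{"dp":[0.0002,-0.0079,0],"delta_rot":[0,0,0.00833],"fingers":-1},{"dp":[0.0002,-0.0079,0],"delta_rot":[0,0,0.00833],"fingers":-1},{"dp":[0.0002,-0.0079,0],"delta_rot":[0,0,0.00833],"fingers":-1},{"dp":[0,0,0],"delta_rot":[0,0,0],"fingers":-1}]'
python3 -c "
from h import *
s=pol();go(.5453,.1904,.25);print(s['q'])"
```

```text
t: 9.43
tcp_pos: [0.4584, 0.1352, 0.103]
tool_rot: [0.907, 0.42, -0.001, -0.0]
force: [-0.2, -0.6, -0.1]
finger_gap: -0.001
gripper_force: 0.4
r 0.0756 th 229.5
t: 10.43
tcp_pos: [0.4348, 0.1745, 0.1032]
tool_rot: [0.993, 0.12, 0.001, 0.0]
force: [1.3, -2.6, -0.0]
finger_gap: 0.001
gripper_force: 1.0
r 0.0748 th 194.0
t: 11.43
tcp_pos: [0.4361, 0.2178, 0.1031]
tool_rot: [0.986, -0.166, -0.0, 0.0]
force: [-0.7, 0.1, -0.4]
finger_gap: 0.002
gripper_force: 0.0
r 0.0755 th 160.6
t 11.4333 tcp [0.4361 0.2178 0.1031] yaw_y -109.12 q6 2.14 F [-0.7  0.1 -0.4] gap 0.002
tilt rotvec z.xy [-0.0002 -0.    ]  need dp [ 0.2242 -0.0198 -0.2939]
[2.33350247e-01 7.00421801e-01 1.92092769e+00 8.92836987e-06
 5.20408351e-01 2.13785702e+00]
```

```bash
python3 -m crank '[{"dp":[0,0.006,0],"delta_rot":[0,0,0],"fingers":-1},{"dp":[0,0,-0.05],"delta_rot":[0,0,0],"fingers":-1},{"dp":[0,0,-0.08],"delta_rot":[0,0,0],"fingers":-1},{"dp":[0,0,-0.08],"delta_rot":[0,0,0],"fingers":-1},{"dp":[0,0,0],"delta_rot":[0,0,0],"fingers":-1},{"dp":[0,0,0],"delta_rot":[0,0,0],"fingers":-1}]'
python3 - <<'E'
from h import *
m,p,d=cam("wrist"); cv2.imwrite("pics/w5.png",p[...,::-1]); np.savez("w5",d=d)
pol();go(.5453,.1904,.19); print("hub",pix(m,(.5074,.1927,.048)),"pad",pix(m,(.5453,.1904,.103)))
for k in range(5):
  a=np.radians(-3.5+72*k); print(k,pix(m,(*(C+.038*np.array([np.cos(a),np.sin(a)])),.041)).round())
E
```

```text
t: 11.93
tcp_pos: [0.4361, 0.2146, 0.2101]
tool_rot: [0.986, -0.165, 0.002, -0.001]
force: [0.4, -1.1, -1.0]
finger_gap: -0.004
gripper_force: 0.0
r 0.0755 th 163.4
t 11.9833 tcp [0.4351 0.2143 0.2086] yaw_y -109.04 q6 2.13 F [ 0.2  0.1 -0.9] gap 0.0
tilt rotvec z.xy [0.0011 0.0003]  need dp [ 0.224  -0.0267  0.0374]
hub [276.67243089 123.68074947] pad [256.42907703  55.99726084]
0 [263.  72.]
1 [228. 121.]
2 [261. 169.]
3 [314. 154.]
4 [319.  94.]
```

View pics/w5.png

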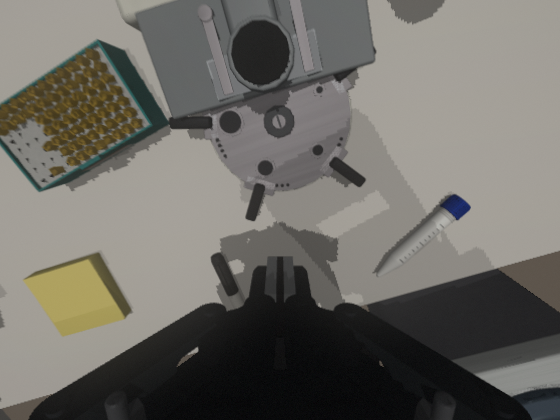

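All five stations line up with the predictions. The 17, 12.5, 8.5 and 5 mm holes are at (230,121), (265,167), (318,149) and (319,90), so the widest is under the head. The pad appears at (262,52), and I refine its position now.

Run:
```python
from h import *
m=manip.camera_model("wrist"); d=np.load("w5.npz")["d"]
print(world(m,d,262,52),world(m,d,262,52,.103),world(m,d,279,121,.048))
w=world(m,d,262,52,.103); w=(w+[.5453,.1904,.103])/2; go(w[0],w[1],.19)
```

```text
[0.54478827 0.18651969 0.10043989] [0.54432626 0.18653573 0.103     ] [0.50704116 0.18996429 0.048     ]
t 11.9833 tcp [0.4351 0.2143 0.2086] yaw_y -109.04 q6 2.13 F [ 0.2  0.1 -0.9] gap 0.0
tilt rotvec z.xy [0.0011 0.0003]  need dp [ 0.2243 -0.0227  0.0374]
```

```bash
python3 -m crank '[{"dp":[0.056,-0.0057,0],"delta_rot":[0,0,0],"fingers":-1},{"dp":[0.056,-0.0057,0],"delta_rot":[0,0,0],"fingers":-1},{"dp":[0.056,-0.0057,0],"delta_rot":[0,0,0],"fingers":-1},{"dp":[0.056,-0.0057,0],"delta_rot":[0,0,0],"fingers":-1},{"dp":[0,0,0.018],"delta_rot":[0,0,0],"fingers":-1},{"dp":[0,0,0.018],"delta_rot":[0,0,0],"fingers":-1},{"dp":[0,0,0],"delta_rot":[0,0,0],"fingers":-1},{"dp":[0,0,0],"delta_rot":[0,0,0],"fingers":-1}]'
python3 -c "
from h import *
go(.5448,.1885,.176)"
```

```text
t: 12.65
tcp_pos: [0.5423, 0.1886, 0.1876]
tool_rot: [0.986, -0.165, -0.003, 0.001]
force: [-0.1, 0.1, -0.1]
finger_gap: -0.002
gripper_force: 0.0
t 12.65 tcp [0.5423 0.1886 0.1876] yaw_y -109.04 q6 2.04 F [-0.1  0.1 -0.1] gap -0.002
tilt rotvec z.xy [-0.0067 -0.0008]  need dp [ 0.005  -0.0014  0.0233]
```

Next I lower in 2 mm steps while watching the force.

```bash
python3 -m crank '[{"dp":[0.004,-0.001,0.006],"delta_rot":[0,0,0],"fingers":-1},{"dp":[0,0,0.004],"delta_rot":[0,0,0],"fingers":-1},{"dp":[0,0,0.004],"delta_rot":[0,0,0],"fingers":-1},{"dp":[0,0,0.004],"delta_rot":[0,0,0],"fingers":-1},{"dp":[0,0,0.004],"delta_rot":[0,0,0],"fingers":-1},{"dp":[0,0,0],"delta_rot":[0,0,0],"fingers":-1}]'
python3 -m crank '[{"dp":[0,0,0.004],"delta_rot":[0,0,0],"fingers":-1},{"dp":[0,0,0.004],"delta_rot":[0,0,0],"fingers":-1},{"dp":[0,0,0],"delta_rot":[0,0,0],"fingers":-1}]'
python3 -m crank '[{"dp":[0,0,0.004],"delta_rot":[0,0,0],"fingers":-1},{"dp":[0,0,0.004],"delta_rot":[0,0,0],"fingers":-1},{"dp":[0,0,0],"delta_rot":[0,0,0],"fingers":-1}]'
```

```text
t: 13.15
tcp_pos: [0.5468, 0.1886, 0.1787]
tool_rot: [0.986, -0.166, -0.0, 0.0]
force: [0.0, 0.6, 0.0]
finger_gap: 0.001
gripper_force: 0.0
t: 13.4
tcp_pos: [0.5471, 0.1886, 0.175]
tool_rot: [0.986, -0.166, 0.0, -0.0]
force: [-0.7, 0.2, 3.6]
finger_gap: -0.001
gripper_force: 1.8
t: 13.65
tcp_pos: [0.5468, 0.1886, 0.1709]
tool_rot: [0.986, -0.166, -0.0, -0.0]
force: [-1.7, 0.4, 4.6]
finger_gap: -0.001
gripper_force: 2.4
```

```bash
python3 -m crank '[{"dp":[0,0,0.004],"delta_rot":[0,0,0],"fingers":-1},{"dp":[0,0,0.004],"delta_rot":[0,0,0],"fingers":-1},{"dp":[0,0,0],"delta_rot":[0,0,0],"fingers":-1}]'
python3 -m crank '[{"dp":[0,0,0.004],"delta_rot":[0,0,0],"fingers":-1},{"dp":[0,0,0.003],"delta_rot":[0,0,0],"fingers":-1},{"dp":[0,0,0],"delta_rot":[0,0,0],"fingers":-1}]'
python3 -m crank '[{"dp":[0,0,0.003],"delta_rot":[0,0,0],"fingers":-1},{"dp":[0,0,0],"delta_rot":[0,0,0],"fingers":-1},{"dp":[0,0,0],"delta_rot":[0,0,0],"fingers":-1}]'
```

```text
t: 13.9
tcp_pos: [0.5466, 0.1886, 0.1669]
tool_rot: [0.986, -0.166, -0.0, 0.0]
force: [-2.0, -0.0, 5.7]
finger_gap: 0.002
gripper_force: 3.0
t: 14.15
tcp_pos: [0.5465, 0.1887, 0.1635]
tool_rot: [0.986, -0.166, -0.001, 0.0]
force: [-2.3, 1.0, 5.9]
finger_gap: 0.001
gripper_force: 3.4
t: 14.4
tcp_pos: [0.5465, 0.1887, 0.1628]
tool_rot: [0.986, -0.166, -0.0, 0.0]
force: [-3.2, 0.9, 9.6]
finger_gap: -0.003
gripper_force: 4.9
```

```bash
python3 -m crank '[{"dp":[0,0,0.002],"delta_rot":[0,0,0],"fingers":-1},{"dp":[0,0,0],"delta_rot":[0,0,0],"fingers":-1},{"dp":[0,0,0],"delta_rot":[0,0,0],"fingers":-1},{"dp":[0,0,0],"delta_rot":[0,0,0],"fingers":-1},{"dp":[0,0,0],"delta_rot":[0,0,0],"fingers":-1}]'
python3 -c "
from station import manip
print(manip.sign_off())"
```

```text
t: 14.82
tcp_pos: [0.5465, 0.1887, 0.1625]
tool_rot: [0.986, -0.166, -0.0, 0.0]
force: [-5.5, -0.3, 14.3]
finger_gap: 0.002
gripper_force: 7.2
the job is handed in; nothing more can be done
None
```

I turned the turret clockwise until the widest opening clicked in under the reading head, then pressed the head to its stop with about 14 N and handed in at 14.8 s still holding it; the hand-in returned no verdict.

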